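# Trial-run a new wheel on the glass-engraving lathe

### The job

A new wheel has gone on the engraving lathe and needs its trial run at top speed, worked from the hold-to-run control box on the bench. With the dial still at zero, press the flat start button fully down and let it come right back up; then turn the spring-return dial clockwise past its first and second clicks to the third, and hold it there. It flies back to zero when let go, so finish with the fingers still holding the dial at the third position, and leave the mushroom-headed stop button and the glass, bottle and jar around the box alone.

Things in the scene. Friction and masses are not known exactly. Their poses are not given: they have to be found in the camera images.
- control_box: Fixed box, grey with an aluminium lid, 150 deep (x) x 280 wide (y) x 65 mm high, level top. Origin: centre of its underside, z up; its front (-x) faces the robot within 0.45 rad of yaw. Stands in the left or right half of the bench. On top, in a row at its x = 0: dial at y = -72, start button y = +33, stop button y = +103 mm; a lamp 11 mm high at x = 45, y = 65.
- start_button_top (a point): Centre of the start button's top face: flat black round button, 28 mm across, in a steel collar 44 mm across and 12 mm high on the box. At rest the face is 87 mm above the bench, 10 mm proud of the collar. z up; pressed straight down.
- start_button (a joint): Travel of the start button in m: 0 at rest (up), 0.006 fully down. Spring: about 1.5 N to start, 5 N fully down; it comes back up by itself.
- run_dial_grip (a point): Point on the dial's vertical axis, 88 mm above the bench. Black dial: skirt 58 mm across, its upper face 75 mm above the bench, with an upright bar grip 56 mm long, 13 wide, up to 101 mm above the bench, a white line on its pointer half. The frame turns with it: x along the bar to the pointer, y across, z up. A dash on the plate round it marks zero; one, two, three studs mark the clicks.
- run_dial (a joint): Dial angle, rad: 0 at rest, grows clockwise from above. At 0 the pointer is 0.6 rad anticlockwise of the box's x axis. Clicks at 0.4 (one stud), 0.8 (two), 1.2 (three); end stop at 1.28. A spring always drives it back to 0, from the clicks too: 0.055 N m near zero, 0.09 N m at the third, plus or minus 0.03 at the clicks.
- stop_button_top (a point): Centre of the top of the stop button: a black mushroom head 40 mm across on a stem, its top 98 mm above the bench. Not to be pressed.
- stop_button (a joint): Travel of the stop button in m: 0 up, 0.006 pressed down (2.7 N to start, 8 N fully down); springs back.
- presentation_case: Fixed open black case 150 x 150 mm, 32 mm high, with a blue insert and an engraved glass coaster 104 mm across. Stands in the half of the bench where the control box is not. Origin: centre of its underside, z up.
- wine_glass: Loose empty stemmed wine glass, 182 mm high, 78 mm across at its widest, foot 72 mm; stands beyond the control box. Origin: centre of its underside, z up.
- nozzle_bottle: Loose white plastic bottle with a pointed nozzle, 142 mm high, 52 mm across; stands beyond the control box. Origin: centre of its underside, z up.
- grit_jar: Loose glass jar with a grey cap, 60 mm across, 65 mm high; stands beyond the control box. Origin: centre of its underside, z up.
Things that resemble listed ones, but are neither listed nor needed, are in the scene too. Of the things that look like the grit_jar, the smallest one is meant. What is shaped like the wine_glass but brown is not meant.

How it is judged (in metres and radians):
On the way, in this order (a step that is already met when the one before it is completed fails the run):
1. the start button is pressed fully down with the dial at zero (value of joint start_button above 0.005 m and value of joint run_dial below 0.15 rad), for 0.05 s.
2. the start button is let back up (value of joint start_button below 0.001 m), for 0.1 s.
3. the dial is turned to its third position by the fingers and held there for a second (value of joint run_dial above 1.08 rad and contact force between the fingers and run_dial above 0.5 N), for 1 s.
At the end, for the whole second after the job is handed in: The fingers hold the dial, still, at its third position (1.08 rad or more of 1.2, up to the end stop); the start button is up, the stop button unpressed, and glass, bottle and jar stand upright within 20 mm of where they were (all of step 3 and velocity of joint run_dial between -0.3 and 0.3 rad/s and value of joint start_button below 0.001 m and value of joint stop_button below 0.0015 m and distance of each of wine_glass, nozzle_bottle, grit_jar from where it was at the start of the episode below 0.02 m and angle between each of wine_glass, nozzle_bottle, grit_jar's own z axis and vertical below 0.2 rad); the arm keeps its last pose, push and grip.
It fails at once if the mushroom stop button is pressed (more than 3 mm) (value of joint stop_button above 0.003 m).
It fails at once if the start button is pressed while the dial is off zero (value of joint start_button above 0.003 m and value of joint run_dial above 0.2 rad).
It fails at once if the glass, bottle or jar is pushed more than 30 mm or tipped (distance of any of wine_glass, nozzle_bottle, grit_jar from where it was at the start of the episode above 0.03 m or angle between any of wine_glass, nozzle_bottle, grit_jar's own z axis and vertical above 0.5 rad).
It also fails if it takes over 51 s, if anything falls off the work surface, if the arm or the gripper's body presses on something with over 40 N, if the wrist force passes 120 N, or if a joint passes its speed limit or range.

### The arm

A 6-joint arm with a two-finger parallel gripper is mounted at the origin on the work surface. World frame = base frame: x ahead of the robot, y to its left, z up, the work surface at z = 0. Lengths are in mm, angles in rad, forces in N, time in s.
With the tool pointing down it reaches from about 350 to 975 mm from the base axis. Payload 7.1 kg.
Tool frame: the origin (TCP) lies at the very end of the fingers, on their centre line; the grasp point (between the pads) lies 19 mm behind it (ctrl.pinch_z is the distance from the TCP to the grasp point, in mm); z points along the fingers, y is the direction in which the jaws open and shut (so a half turn about z gives the same grasp; the last joint's range is limited). The gripper opens to 88 mm and grips with 3 to 60 N. Pads are 20 mm wide; open, the fingers measure 115 mm over their backs; the gripper's body (75 mm by 178 mm) begins 61 mm behind the grasp point.
Start: joints at [-1.326, 0.423, 1.63, -0, 1.089, -0.019], TCP at [162.988, -603.357, 222.675] pointing down, gripper open.
Joint ranges: [-3, 3], [-0.9, 2.11], [0.09, 2.58], [-1.31, 4.45], [0.11, 2.69], [-2.54, 2.54]. Speed limits (rad/s): [2.39, 2.39, 3.01, 3.14, 3.14, 3.14].

### API

Orientations are given as a rotation vector (axis times angle).
In Python, from workcell import ctrl gives the robot as it stands.
- The arm moves only by the shell command python3 -m inch 'ROWS' [OPENING]. ROWS is JSON, a list of rows, each an object with "xyz": the shift along the tool's x, y, z in cm, a list of three; "spin": the turn about the tool's z in degrees. A call has 1 to 20 rows; each row is the pose to reach, as a shift and turn from the pose measured when the call began, along the tool's axes at that moment; what a row does not reach only later rows make up. A row lasts 1/10 s, in which the tool goes at most 50 mm and 8.59 degrees, less where a joint would pass 70% of its speed; a pose out of reach is approached as far as the arm can. A call with a gripper value outside its range is refused whole. OPENING is the closure, from 0 (fully open) to 1 (shut), set as the call begins (- or left out, the last holds). The fingers move at their own pace and stop on an object; the grip force is fixed at half the most. Time passes only in rows, so rows that repeat a pose let the fingers close. It gives the time, the measured TCP pose, the force and the opening at its end, in the units of the state.
- ctrl.get_obs(): the state, without advancing time (a new reading comes with each control period).
- ctrl.get_image(name): name is "side" or "top"; returns the picture (480x640x3 uint8, red, green, blue); there is no depth.
- ctrl.camera_info(name): a dict with "camera_matrix" (3x3 intrinsics, pixels), "R" (3x3) and "t" (3): a world point X has camera coordinates R X + t. Camera axes: x right, y down, z forward; pixel columns grow to the right and rows downward; lengths in mm; the calibration is good to about 2 mm. A picture is of the moment at which its call begins. camera_info takes no time and is no camera call.
- ctrl.close_job(): hands the job in, once; it reports no verdict.
The state is a dict: "t": time; "qpos": joint angles; "qvel": joint speeds; "joint_torque": joint torques, N m; "ee_pos": TCP position; "orientation": TCP orientation; "ft_force": force on the tool from outside, world axes, zero at the start; "moment": the same for the moment, N m; "width": finger opening in mm.
Only numpy, scipy, OpenCV 4.12 (cv2) and the standard library are available. Lean on these libraries where they do the work, as an engineer would, in place of code of your own. Each camera call takes 0.05 s, during which the arm holds its last target. There are 200 camera calls.

## Working session

There is one attempt and no reset: what is moved stays moved. The work goes in short steps, Python scripts to look and compute and a shell command to move; the robot and the scene stay as the last step left them, time stands still between calls to the robot, and variables do not carry over. Pictures are saved under pics/ and viewed, about 8 in all and at most 12, crops included, and the job is handed in when it is done.

```bash
mkdir -p pics
python3 - <<'E'
from workcell import ctrl
import cv2
for n in("top","side"):
    cv2.imwrite(f"pics/{n}0.png",ctrl.get_image(n)[:,:,::-1])
    i=ctrl.camera_info(n);print(n,i)
o=ctrl.get_obs();print(o)
E
```

```text
top {'camera_matrix': array([[621.23306863,   0.        , 318.63475152],
       [  0.        , 621.23306863, 250.07915492],
       [  0.        ,   0.        ,   1.        ]]), 'R': array([[-0.01175825, -0.99990358,  0.00738795],
       [-0.98550652,  0.01033788, -0.16932229],
       [ 0.16922958, -0.0092718 , -0.98553304]]), 't': array([  21.79153953,  612.71933007, 1206.33754417])}
side {'camera_matrix': array([[591.19958228,   0.        , 318.31607749],
       [  0.        , 591.19958228, 243.39724244],
       [  0.        ,   0.        ,   1.        ]]), 'R': array([[-0.70877312, -0.70521095, -0.01783773],
       [-0.52268202,  0.54196788, -0.65808383],
       [ 0.4737554 , -0.45710866, -0.75273335]]), 't': array([459.60519607, 357.90865412, 968.99541991])}
{'t': 0.1, 'qpos': array([-1.32600126e+00,  4.23814617e-01,  1.63059340e+00, -2.37948369e-05,
        1.08859551e+00, -1.90208945e-02]), 'qvel': array([ 0.00088796,  0.00093903, -0.00253629,  0.00296034,  0.00106415,
        0.00163082]), 'joint_torque': array([ 2.59485387e-04, -5.45616925e+01, -2.74322444e+01,  6.45506708e-02,
        1.88141246e-02, -2.04524423e-05]), 'ee_pos': array([ 162.86427302, -602.89170868,  221.9560162 ]), 'orientation': array([-3.11291120e+00, -4.13033566e-01,  2.82414154e-04]), 'ft_force': array([ 0.31511181,  0.10076809, -0.62756026]), 'moment': array([ 0.0241244 , -0.02146236, -0.01221778]), 'width': 88.07776066954717}
```

View pics/top0.png

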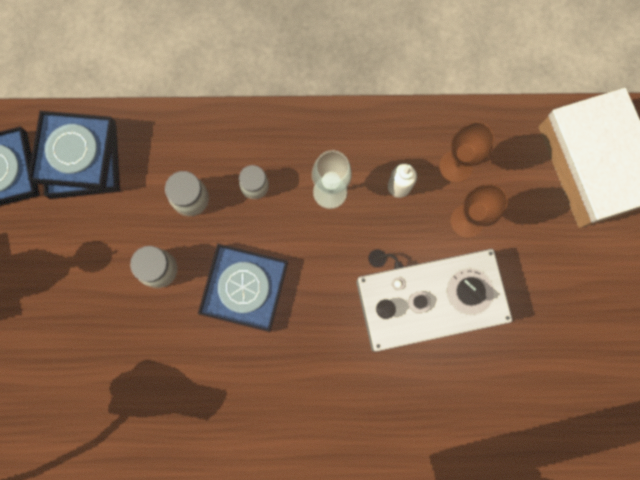

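View pics/side0.png

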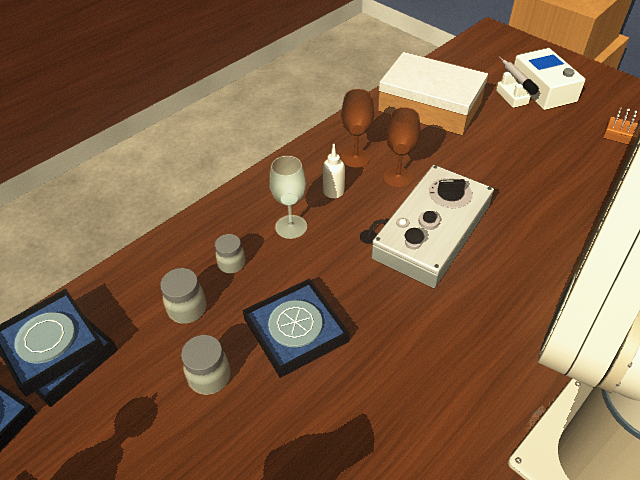

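Top view: the control box is on the right, with the dial near (471,291), start button (420,301) and stop button (386,309). The small jar at (253,182), the clear glass at (330,180) and the bottle at (403,180) are the listed ones. The two large jars and two brown glasses are lookalikes. Next I'll enlarge the box in both views.

Run:
```python
import cv2,numpy as np
a=cv2.imread("pics/top0.png")[240:360,350:520];b=cv2.imread("pics/side0.png")[155:290,360:505]
cv2.imwrite("pics/c1.png",cv2.resize(a,(0,0),fx=4.5,fy=4.5,interpolation=2))
cv2.imwrite("pics/c2.png",cv2.resize(b,(0,0),fx=4.4,fy=4.4,interpolation=2))
```

```text
(no output)
```

View pics/c1.png

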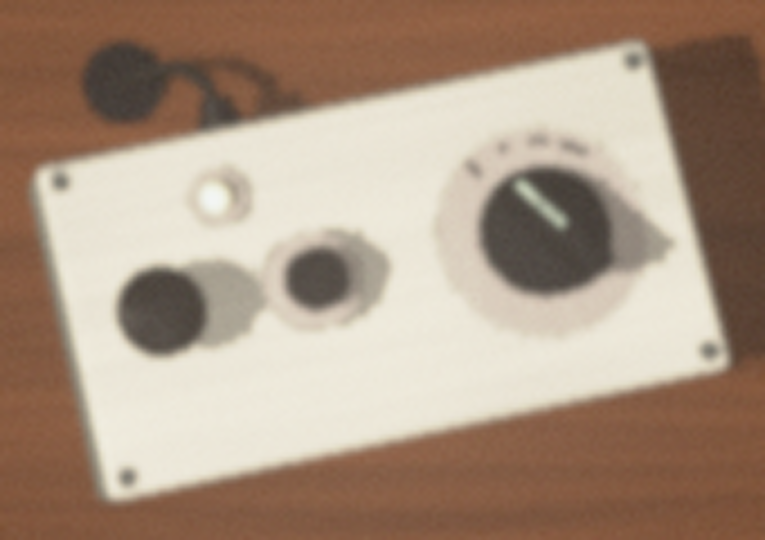

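View pics/c2.png

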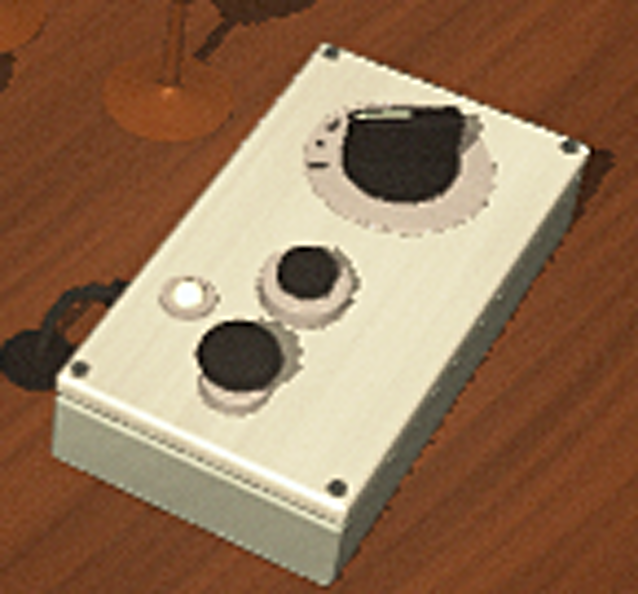

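```bash
cat > h.py <<'E'
from workcell import ctrl
import numpy as np, cv2
from scipy.optimize import least_squares
from scipy.spatial.transform import Rotation as Ro
def proj(n,X):
    i=ctrl.camera_info(n); p=(i["R"]@np.asarray(X,float).T).T+i["t"]; p=p@i["camera_matrix"].T
    return p[:,:2]/p[:,2:]
def ray(n,u,v,z):
    i=ctrl.camera_info(n); d=i["R"].T@np.linalg.inv(i["camera_matrix"])@[u,v,1]; c=-i["R"].T@i["t"]
    return c+d*(z-c[2])/d[2]
def rel(target,jaw=None):
    """shift (cm, tool axes) and spin (deg) from now; jaw = world azimuth wanted for tool y"""
    o=ctrl.get_obs(); R=Ro.from_rotvec(o["orientation"]).as_matrix()
    s=R.T@(np.array(target)-o["ee_pos"])/10
    out=[s.round(2)]
    if jaw is not None:
        a=np.arctan2(R[1,1],R[0,1]); sp=-(jaw-a)  # tool z down: +spin is clockwise from above
        out.append(np.degrees((sp+np.pi/2)%np.pi-np.pi/2).round(1))
    return out
E
python3 - <<'E'
from h import *
C=[(75,140,65),(75,-140,65),(-75,-140,65),(-75,140,65),(0,33,87),(0,103,98)]
T=(np.array([(36,170),(648,40),(731,367),(104,502),(317,278),(162,311)])+.5)/4.5-.5+[350,240]
S=(np.array([(58,385),(328,42),(588,150),(338,515),(307,272),(240,355)])+.5)/4.4-.5+[360,155]
Ct=C+[(0,-72,75)];T=np.vstack([T,(np.array([547,231])+.5)/4.5-.5+[350,240]])
def W(p,c):
    c=np.array(c,float);k,s=np.cos(p[2]),np.sin(p[2])
    return np.c_[p[0]+k*c[:,0]-s*c[:,1],p[1]+s*c[:,0]+k*c[:,1],c[:,2]]
f=lambda p:np.r_[(proj("top",W(p,Ct))-T).ravel(),(proj("side",W(p,C))-S).ravel()]
r=least_squares(f,[550,-200,0.2]);p=r.x
print(p,f(p).reshape(-1,2).round(1).tolist())
f2=lambda p:(proj("top",W(p,Ct))-T).ravel();print("toponly",least_squares(f2,p).x)
f3=lambda p:(proj("side",W(p,C))-S).ravel();print("sideonly",least_squares(f3,p).x)
print("start,dial,stop",W(p,[(0,33,87),(0,-72,88),(0,103,98)]))
for n,u,v in(("clear",330,195),("bottle",400,192),("brownNear",467,220),("brownFar",456,166)): print(n,ray("top",u,v,0))
d=W(p,[(0,-72,88)])[0]; s=W(p,[(0,33,87)])[0]
R=Ro.from_rotvec(ctrl.get_obs()["orientation"]).as_matrix();print(R.round(3))
print("start+60:",rel(s+[0,0,60],p[2]+.0),"dial jaw:",rel(d,p[2]+.6-np.pi/2))
E
```

```text
[ 5.08107467e+02 -2.11960526e+02  1.95857257e-01] [[-0.9, 0.2], [-0.9, 0.7], [-0.2, 1.4], [0.6, 1.1], [-0.5, 1.0], [-0.5, 0.7], [-0.8, 1.1], [-1.8, -2.2], [-1.7, -0.9], [0.7, -1.2], [1.1, -0.7], [-0.3, -1.5], [-0.3, -2.8]]
toponly [ 5.09824161e+02 -2.12933365e+02  1.95332654e-01]
sideonly [ 5.04810511e+02 -2.09052027e+02  1.93881160e-01]
start,dial,stop [[ 501.68541988 -179.59144625   87.        ]
 [ 522.11920459 -282.5839724    88.        ]
 [ 488.06289674 -110.92976215   98.        ]]
clear [741.43755795 -11.29449884   0.        ]
bottle [ 746.60111518 -161.74594001    0.        ]
brownNear [ 683.64525172 -302.6787191     0.        ]
brownFar [ 803.44536082 -285.07391868    0.        ]
[[ 0.965  0.261 -0.   ]
 [ 0.261 -0.965  0.001]
 [ 0.    -0.001 -1.   ]]
start+60: [array([ 43.75, -32.02,   7.54]), np.float64(-86.1)] dial jaw: [array([ 43.04, -21.54,  13.43]), np.float64(-30.5)]
```

The two views agree to about 5 mm on the box pose. I'll move above the start button with the fingers shut, keeping the same heading because the jaws already lie nearly along the button row.

```bash
python3 -m inch '[{"xyz":[4,-3,0],"spin":0},{"xyz":[8,-6,0],"spin":0},{"xyz":[12,-9,1],"spin":0},{"xyz":[16,-12,2],"spin":0},{"xyz":[20,-15,3],"spin":0},{"xyz":[24,-18,4],"spin":0},{"xyz":[28,-20.5,5],"spin":0},{"xyz":[32,-23.5,6],"spin":0},{"xyz":[36,-26.4,7],"spin":0},{"xyz":[40,-29.3,8],"spin":0},{"xyz":[42.5,-31.1,8.8],"spin":-3},{"xyz":[43.8,-32,9.5],"spin":-3},{"xyz":[43.8,-32,10],"spin":-3},{"xyz":[43.8,-32,10],"spin":-3},{"xyz":[43.8,-32,10],"spin":-3},{"xyz":[43.8,-32,10],"spin":-3},{"xyz":[43.8,-32,10],"spin":-3}]' 1
python3 - <<'E'
from h import *
o=ctrl.get_obs();print(o["qpos"],o["ee_pos"],o["ft_force"])
a=ctrl.get_image("top")[230:350,350:520,::-1];b=ctrl.get_image("side")[155:275,370:520,::-1]
e=o["ee_pos"]
for n,x,y,im,s in(("top",350,230,a,2.35),("side",370,155,b,2.6)):print(n,((proj(n,[e])[0]-[x,y]+.5)*s-.5).round())
cv2.imwrite("pics/d1.png",np.hstack([cv2.resize(a,(400,282),interpolation=2),cv2.resize(b[:108],(390,282),interpolation=2)]))
E
```

```text
t: 1.8
ee_pos: [501.9, -180.6, 122.9]
orientation: [-3.102, -0.492, -0.001]
ft_force: [-0.8, -0.2, 0.0]
width: 0.4
[-3.68336855e-01  4.32996399e-01  1.90043404e+00  1.45777222e-03
  8.08306087e-01  8.87043587e-01] [ 501.91460135 -180.60904449  122.8724911 ] [-0.79837031 -0.21491704  0.00792484]
top [173. 167.]
side [161. 124.]
```

View pics/d1.png

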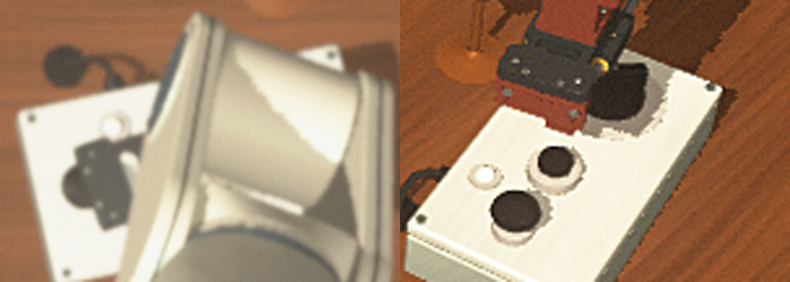

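The gripper body hides much of the tip here (predicted tip in the right half at about (561,124)). I'll enlarge the side view before pressing.

Run:
```python
from h import *
o=ctrl.get_obs()
b=ctrl.get_image("side")[90:240,370:570,::-1]
print(((proj("side",[o["ee_pos"],o["ee_pos"]+[0,0,-36],[501.9,-180.6,203]])-[370,90]+.5)*4-.5).round())
cv2.imwrite("pics/d2.png",cv2.resize(b,(0,0),fx=4,fy=4,interpolation=2))
```

```text
[[247. 451.]
 [238. 500.]
 [268. 332.]]
```

View pics/d2.png

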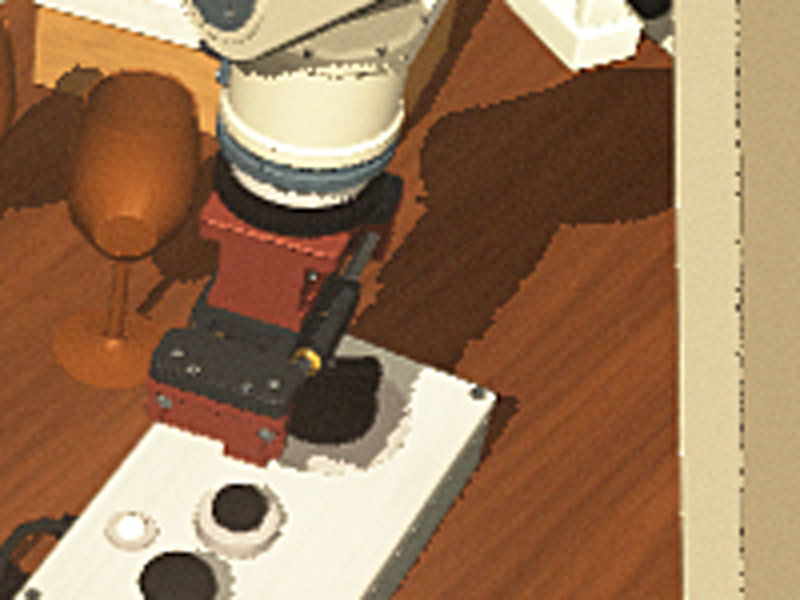

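The tip is just behind the body's corner at about (250,455), where predicted, and the start button below it at (240,506). Pressing now.

```bash
python3 -m inch '[{"xyz":[0,0,1.5],"spin":0},{"xyz":[0,0,3],"spin":0},{"xyz":[0,0,3.6],"spin":0},{"xyz":[0,0,3.9],"spin":0},{"xyz":[0,0,4.1],"spin":0},{"xyz":[0,0,4.1],"spin":0},{"xyz":[0,0,4.1],"spin":0}]' 1
```

```text
t: 2.65
ee_pos: [502.0, -180.1, 82.2]
orientation: [-3.102, -0.493, -0.0]
ft_force: [-2.4, 0.2, 4.7]
width: 0.6
```

Contact is felt at 4.7 N, near full travel. I'll go 2 mm further, then come up.

```bash
python3 -m inch '[{"xyz":[0,0,0.1],"spin":0},{"xyz":[0,0,0.2],"spin":0},{"xyz":[0,0,0.2],"spin":0},{"xyz":[0,0,0.2],"spin":0}]' 1
```

```text
t: 3.05
ee_pos: [502.2, -180.1, 81.2]
orientation: [-3.102, -0.493, -0.001]
ft_force: [-5.8, 1.7, 14.0]
width: 0.2
```

At z = 81.2 with 14 N the button is bottomed out (expected 81). Lifting off.

```bash
python3 -m inch '[{"xyz":[0,0,-1.5],"spin":0},{"xyz":[0,0,-4],"spin":0},{"xyz":[0,0,-6],"spin":0},{"xyz":[0,0,-6],"spin":0},{"xyz":[0,0,-6],"spin":0}]' 1
python3 - <<'E'
from h import *
print(rel([522.1,-282.6,130],.1959+.6-np.pi/2),ctrl.get_obs()["ft_force"])
E
```

```text
t: 3.55
ee_pos: [502.7, -180.3, 141.2]
orientation: [-3.103, -0.493, -0.004]
ft_force: [0.7, 1.2, -0.2]
width: 0.1
[array([-1.33, 10.33,  1.12]), np.float64(-27.5)] [ 0.6896144   1.1827255  -0.18432132]
```

```bash
python3 -m inch '[{"xyz":[-0.4,3,0],"spin":-7},{"xyz":[-0.8,6,0],"spin":-14},{"xyz":[-1.1,9,0],"spin":-21},{"xyz":[-1.3,10.3,0.5],"spin":-27.5},{"xyz":[-1.3,10.3,1.1],"spin":-27.5},{"xyz":[-1.3,10.3,1.1],"spin":-27.5},{"xyz":[-1.3,10.3,1.1],"spin":-27.5}]' 0.45
python3 - <<'E'
from h import *
o=ctrl.get_obs();e=o["ee_pos"];R=Ro.from_rotvec(o["orientation"]).as_matrix()
print(rel([522.1,-282.6,80],.1959+.6-np.pi/2),o["qpos"][5],o["width"])
b=ctrl.get_image("side")[90:240,370:570,::-1]
print(((proj("side",[e,e+[0,0,-29],e+R[:,1]*24,e-R[:,1]*24])-[370,90]+.5)*4-.5).round())
cv2.imwrite("pics/d3.png",cv2.resize(b,(0,0),fx=4,fy=4,interpolation=2))
E
```

```text
t: 4.25
ee_pos: [521.6, -281.0, 129.2]
orientation: [-2.896, -1.214, -0.002]
ft_force: [-0.3, 0.4, 0.3]
width: 48.0
[array([-0.08,  0.15,  4.92]), np.float64(-0.1)] 0.26074716876550624 47.97090048019147
[[337. 327.]
 [328. 367.]
 [329. 297.]
 [344. 358.]]
```

View pics/d3.png

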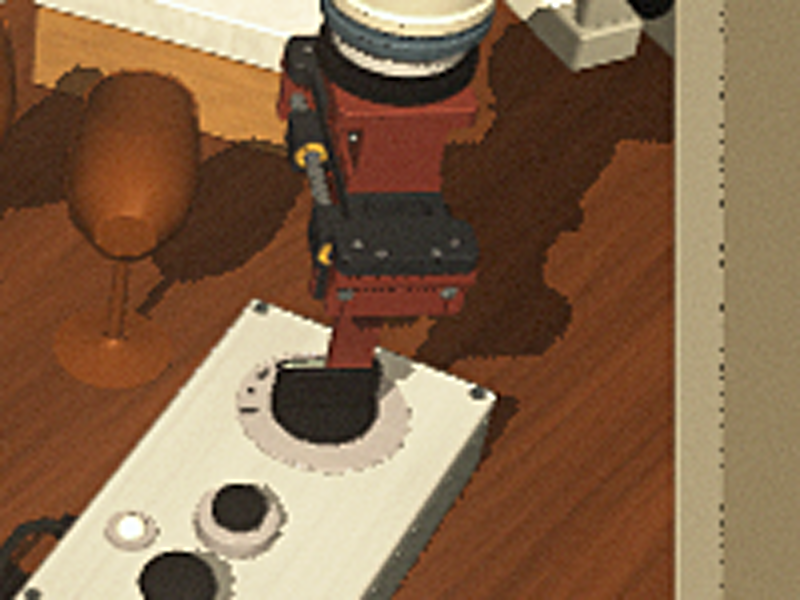

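The start button is back up at (240,506). The dial bar is centred at about (328,370) against a predicted (328,367), and the fingers straddle it. Descending and gripping.

```bash
python3 -m inch '[{"xyz":[-0.1,0.1,1.5],"spin":0},{"xyz":[-0.1,0.1,3],"spin":0},{"xyz":[-0.1,0.1,4.2],"spin":0},{"xyz":[-0.1,0.1,4.9],"spin":0},{"xyz":[-0.1,0.1,4.9],"spin":0},{"xyz":[-0.1,0.1,4.9],"spin":0}]' && python3 -m inch '[{"xyz":[0,0,0],"spin":0},{"xyz":[0,0,0],"spin":0},{"xyz":[0,0,0],"spin":0},{"xyz":[0,0,0],"spin":0},{"xyz":[0,0,0],"spin":0},{"xyz":[0,0,0],"spin":0}]' 1; python3 -c "
from h import *;o=ctrl.get_obs();print(o['ft_force'],o['moment'],o['width'])"
```

```text
t: 4.9
ee_pos: [522.0, -282.5, 80.5]
orientation: [-2.896, -1.215, -0.002]
ft_force: [0.2, 0.3, -0.3]
width: 48.4
t: 5.5
ee_pos: [523.5, -283.8, 80.9]
orientation: [2.894, 1.215, 0.005]
ft_force: [3.8, -4.8, -3.5]
width: 13.0
[ 3.8059382  -4.8065406  -3.45668786] [-0.64427752 -0.56734016  0.10069471] 13.041365401935403
```

Gripped, with the width at 13.0 mm matching the bar. Turning clockwise (+spin), in two parts.

```bash
python3 -m inch '[{"xyz":[0,0,0],"spin":5},{"xyz":[0,0,0],"spin":10},{"xyz":[0,0,0],"spin":15},{"xyz":[0,0,0],"spin":20},{"xyz":[0,0,0],"spin":25},{"xyz":[0,0,0],"spin":30},{"xyz":[0,0,0],"spin":35},{"xyz":[0,0,0],"spin":35},{"xyz":[0,0,0],"spin":35}]' 1;python3 -c "
from h import *;o=ctrl.get_obs();print(rel([522,-282.5,80],.1959+.6-np.pi/2),o['ft_force'],o['moment'],o['width'])"
```

```text
t: 6.4
ee_pos: [523.7, -284.1, 80.9]
orientation: [3.126, 0.292, 0.007]
ft_force: [1.0, -1.9, -2.7]
width: 12.9
[array([-0.14, -0.19,  0.09]), np.float64(-34.9)] [ 0.97333552 -1.92946874 -2.71926288] [-0.30112743 -0.16907595  0.06058732] 12.925473920597877
```

```bash
python3 -m inch '[{"xyz":[0,0,0],"spin":5},{"xyz":[0,0,0],"spin":10},{"xyz":[0,0,0],"spin":15},{"xyz":[0,0,0],"spin":20},{"xyz":[0,0,0],"spin":25},{"xyz":[0,0,0],"spin":30},{"xyz":[0,0,0],"spin":35},{"xyz":[0,0,0],"spin":35},{"xyz":[0,0,0],"spin":35},{"xyz":[0,0,0],"spin":35},{"xyz":[0,0,0],"spin":35},{"xyz":[0,0,0],"spin":35},{"xyz":[0,0,0],"spin":35},{"xyz":[0,0,0],"spin":35},{"xyz":[0,0,0],"spin":35},{"xyz":[0,0,0],"spin":35},{"xyz":[0,0,0],"spin":35},{"xyz":[0,0,0],"spin":35},{"xyz":[0,0,0],"spin":35}]' 1;python3 - <<'E'
from h import *;o=ctrl.get_obs();print(rel([522,-282.5,80],.1959+.6-np.pi/2),o['ft_force'],o['moment'],o['width'])
b=ctrl.get_image("side")[90:240,370:570,::-1];a=ctrl.get_image("side")[:,:,::-1];print(o["qpos"][5])
cv2.imwrite("pics/d4.png",cv2.resize(b,(0,0),fx=4,fy=4,interpolation=2));cv2.imwrite("pics/d5.png",a)
E
```

```text
t: 8.3
ee_pos: [523.7, -284.3, 80.9]
orientation: [3.07, -0.661, 0.008]
ft_force: [0.3, -4.9, -2.7]
width: 12.7
[array([-0.23, -0.1 ,  0.09]), np.float64(-69.9)] [ 0.27913197 -4.86224104 -2.72292737] [-0.85303217  0.06163428  0.07498643] 12.738571888314523
1.4769265906995792
```

View pics/d4.png

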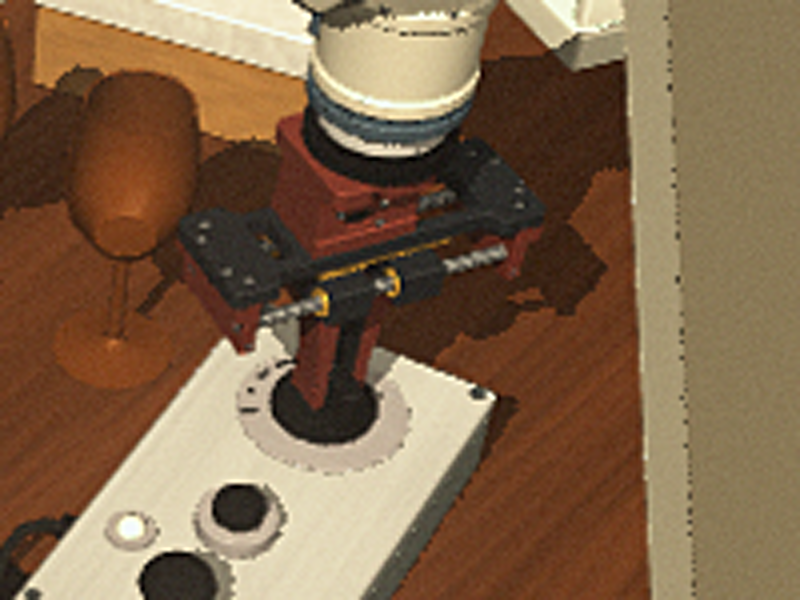

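View pics/d5.png

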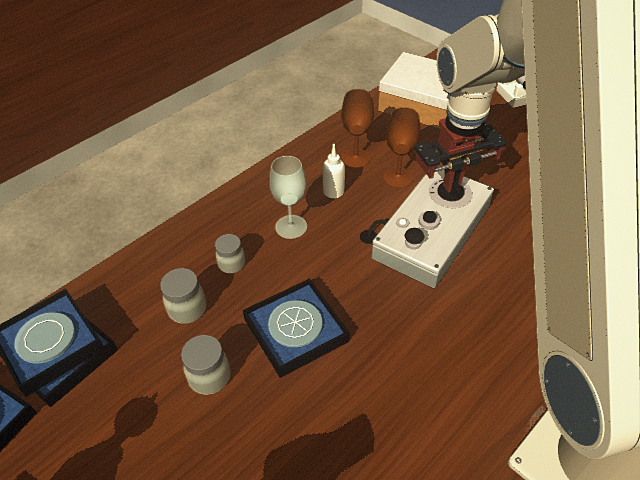

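The dial bar is between the fingers, turned about 70° (1.22 rad). The start button is up, and the stop button, glass (290,200), bottle (333,175) and jar (230,253) have not moved. I'll hold a little longer, check, then hand in.

```bash
python3 -m inch '[{"xyz":[0,0,0],"spin":1},{"xyz":[0,0,0],"spin":1},{"xyz":[0,0,0],"spin":1},{"xyz":[0,0,0],"spin":1},{"xyz":[0,0,0],"spin":1},{"xyz":[0,0,0],"spin":1},{"xyz":[0,0,0],"spin":1},{"xyz":[0,0,0],"spin":1},{"xyz":[0,0,0],"spin":1},{"xyz":[0,0,0],"spin":1},{"xyz":[0,0,0],"spin":1},{"xyz":[0,0,0],"spin":1}]' 1;python3 - <<'E'
from h import *;o=ctrl.get_obs();print(rel([522,-282.5,80],.1959+.6-np.pi/2),o['ft_force'],o['moment'],o['width'],abs(o['qvel']).max())
print(ctrl.close_job())
E
```

```text
t: 9.6
ee_pos: [523.7, -284.4, 80.9]
orientation: [3.064, -0.688, 0.008]
ft_force: [0.9, -5.4, -2.9]
width: 12.8
[array([-0.23, -0.1 ,  0.09]), np.float64(-70.9)] [ 0.8603847  -5.42689836 -2.92130712] [-0.72955112  0.06398533  0.09825698] 12.759546511683029 0.0012412995105311581
the job is handed in; nothing more can be done
None
```

I pressed the start button fully down with the dial at zero, let it come back up, then turned the dial clockwise to its third position. I handed the job in at about 9.6 s with the fingers still holding the dial; no verdict was reported.

- **Start button:** it bottomed out at z = 81.2 mm with 14 N (expected 81 mm). A later picture shows it back up.
- **Dial:** the tool turned about 71° (1.24 rad) after gripping. This is inferred from the tool's turn, since the dial angle can't be read directly.
- **Grip at hand-in:** the opening was 12.8 mm on the 13 mm bar, the arm was still, and the dial had been held for about 2.5 s.
- **Surroundings:** in the last picture, taken just before the final hold, the stop button, glass, bottle and jar looked untouched. I did not measure their positions.
- **Disagreements:** the two cameras differed by about 5 mm on the box position. The grip pulled the tool about 2 mm sideways, leaving a steady side force of about 5 N, which I left as it was.

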